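# Cull the bent cutter, then hold the cutter case open

## Task

Four biscuit cutters lie on the chopping board; pick out the one that is squashed oval and leave it in the empty red mixing bowl near the board, without pushing the three round ones about. Then lift the lid of the wooden cutter case by its steel handle and hold it open at 45 degrees so that a pupil can pack the good ones away; the lid falls shut by itself, so finish while still holding it there.

Things in the scene. Friction and masses are not known exactly. Their poses are not given: they have to be found in the camera images.
- bent_cutter: the bad biscuit cutter: an open upright steel ring squashed to an oval, 44 mm across along its own x axis, 70 mm along its own y axis, 35 mm high, wall 2 mm, 60 g, open at top and bottom. Origin: centre of its underside; z up. It starts on the chopping board (8 mm thick)
- round_cutter_0: a good biscuit cutter: an open upright steel ring, 58 mm across, 35 mm high, wall 2 mm, 60 g; lies on the board. Origin: centre of its underside
- round_cutter_1: a good biscuit cutter, the same as round_cutter_0
- round_cutter_2: a good biscuit cutter, the same as round_cutter_0
- board: pink chopping board, 165 mm (its y) by 235 mm (its x), 8 mm thick, fixed to the worktop; the four cutters stand on it. Origin: centre of its underside
- scrap_bowl: the empty red mixing bowl to the left of the board, loose, 183 mm across its rim and 119 mm high, narrowing to a flat bottom. Origin: centre of its underside; z up
- case: light wooden cutter case, fixed to the worktop: a box 160 mm deep (its x), 220 mm wide (its y), 85 mm high without the lid. Origin: centre of its underside; its x axis points from the handle side to the hinge side, z up
- case_lid (a joint): angle of the case's lid in rad: 0 shut, 0.785 is 45 degrees, up to 1.9. The lid is a wooden plate 160 x 220 x 10 mm, 0.25 to 0.5 kg, on a free hinge along the case's far top edge; it falls shut when let go
- lid_handle (a point): middle of the lid's handle: a round steel bar, 10 mm thick, parallel to the hinge, straight over 76 mm, which stands 55 mm out in front of the lid's front edge in the plane of the lid (a bow on two rods 100 mm apart). Shut, it is 90 mm above the worktop with nothing under it and 50 mm free between the bar and the case's front. The point turns with the lid: its y axis runs along the bar
- lid_hinge (a point): middle of the hinge line, 85 mm above the worktop. In the lid's frame the handle's middle lies 215 mm in front of it and 5 mm above it. It turns with the lid; its y axis is the hinge axis
Mind the look-alikes: they are no part of the job. What is shaped like the bent_cutter but purple is not meant.

How it is judged (in metres and radians):
On the way, in this order (a step that is already met when the one before it is completed fails the run):
1. the squashed cutter lies in the mixing bowl, let go (horizontal distance between bent_cutter and scrap_bowl below 0.07 m and z of bent_cutter in the frame of scrap_bowl below 0.085 m and contact force between the fingers and bent_cutter below 0.1 N and linear speed of bent_cutter below 0.05 m/s), for 0.2 s.
2. the lid is raised to about 45 degrees (value of joint case_lid between 0.68 and 0.89 rad), for 0.2 s.
At the end, for the whole second after the job is handed in: The lid stands still at 45 degrees, give or take 6 (0.68 to 0.89 rad), carried by the fingers (over 0.5 N on the lid) and by nothing else; the squashed cutter lies at rest inside the upright mixing bowl; each round cutter is within 30 mm of where it started (all of step 2 and velocity of joint case_lid between -0.1 and 0.1 rad/s and contact force between the fingers and case_lid above 0.5 N and horizontal distance between bent_cutter and scrap_bowl below 0.07 m and z of bent_cutter in the frame of scrap_bowl below 0.085 m and angle between scrap_bowl's own z axis and vertical below 0.15 rad and linear speed of bent_cutter below 0.05 m/s and contact force between case_lid and bent_cutter below 0.1 N and contact force between case_lid and scrap_bowl below 0.1 N and distance of each of round_cutter_0, round_cutter_1, round_cutter_2 from where it was at the start of the episode below 0.03 m); the arm keeps its last pose, push and grip.
It fails at once if a round cutter is pushed more than 30 mm or picked up (distance of any of round_cutter_0, round_cutter_1, round_cutter_2 from where it was at the start of the episode above 0.03 m).
It also fails if it takes over 54 s, if anything falls off the work surface, if the arm or the gripper's body presses on something with over 40 N, if the wrist force passes 120 N, or if a joint passes its speed limit or range.

## Robot

A 6-joint arm with a two-finger parallel gripper is mounted at the origin on a cart in front of the work surface, level with it; the furniture and walls round the work are solid. World frame = base frame: x ahead of the robot, y to its left, z up, the work surface at z = 0. Lengths are in mm, angles in degrees, forces in N, time in s.
With the tool pointing down it reaches from about 300 to 775 mm from the base axis. Payload 14.6 kg.
Tool frame: the origin (TCP) lies at the very end of the fingers, on their centre line; the grasp point (between the pads) lies 19 mm behind it; z points along the fingers, y is the line along which they close (so a half turn about z gives the same grasp; the last joint's range is limited). The gripper opens to 94 mm and grips with 3 to 60 N. Pads are 16 mm wide; open, the fingers measure 119 mm over their backs; the gripper's body (75 mm by 177 mm) begins 78 mm behind the grasp point.
Start: joints at [-74.519, 17.183, 87.147, -0, 75.671, -3.816], TCP at [181.75, -519.092, 205.446] pointing down, gripper open.
Joint ranges: [-173.82, 173.82], [-45.26, 126.66], [13.44, 144.39], [-59.66, 239.66], [0, 175.72], [-146.38, 146.38]. Speed limits (degrees/s): [127.2, 127.2, 147.25, 180, 180, 180].

## Interface

Orientations are given as a 3x3 rotation matrix whose columns are the frame's x, y, z axes.
In Python, from rig import monitor, cams, ticket gives the robot as it stands. The module is installed in compiled form; this text tells all that it offers.
- The arm moves only by the tool carry_out, never from a script. Its argument "commands" is a list of rows, each a list of 2 entries, a list of its own where there are three numbers: the shift along the tool's x, y, z in units of 50 mm (1.0 is 50 mm), then the turn, a rotation vector about the tool's x, y, z in rad. In form: [[[dx, dy, dz], [ax, ay, az]], ...]. A call has 1 to 20 rows; each row shifts and turns the commanded pose from where the row before left it, along the tool's axes as they then stand; what a row does not reach is not made up. A row lasts 1/8 s, in which the tool goes at most 62.5 mm and 10.7 degrees, less where a joint would pass 70% of its speed; a pose out of reach is approached as far as the arm can. A call is refused whole if a number of a shift passes 1 or a number of a turn 0.188, either way. A call with a gripper value outside its range is refused whole. "claw" is the opening, from 0 (shut) to 1 (fully open), set as the call begins (left out, the last holds). The fingers move at their own pace and stop on an object; the grip force is fixed at half the most. Time passes only in rows, so rows that do not move let the fingers close. It gives the time, the measured TCP pose, the force, the opening and the grip force at its end, in the units of the state.
- monitor.get_obs(): the state, without advancing time (a new reading comes with each control period).
- cams.get_image(name): name is "side" or "top" or "wrist"; returns (picture, depth): 400x640x3 uint8, blue, green, red; 400x640 float32, mm along the optical axis (not along the pixel's ray), 0 where there is no reading.
- cams.camera_params(name): a dict with "vfov" (degrees; the focal length in pixels is half the picture's height over the tangent of half this angle, whatever the lens; pixels are square), "cx", "cy" (the principal point, pixels), "extrinsics" (4x4, takes a point from world to camera coordinates); the wrist camera has in their place "tool_from_camera" (4x4, takes a point from camera to tool coordinates, whose origin is the TCP and whose axes are the flange's). Camera axes: x right, y up, looking along -z (the intrinsics and any distortion apply to the point x, -y, -z); pixel columns grow to the right and rows downward; lengths in mm; the calibration is good to about 2 mm. A picture is of the moment at which its call begins: read the wrist's pose just before it. camera_params takes no time and is no camera call.
- ticket.finish_job(): hands the job in; it is judged then, once.
The state is a dict: "t": time; "qpos": joint angles; "qvel": joint speeds; "joint_efforts": joint torques, N m; "eef_pos": TCP position; "tool_rot": TCP orientation; "wrist_force": force on the tool from outside, world axes, zero at the start; "torque": the same for the moment, N m; "opening": opening from 0.0 (shut) to 1.0 (fully open); "finger_force": force on a finger pad.
Only numpy, scipy, OpenCV 4.12 (cv2) and the standard library are available. Lean on these libraries where they do the work, as an engineer would, in place of code of your own. Each camera call takes 0.05 s, during which the arm holds its last target. There are 200 camera calls.

## Working session

There is one attempt and no reset: what is moved stays moved. The work goes in short steps, Python scripts to look and compute and a tool call to move; the robot and the scene stay as the last step left them, time stands still between calls to the robot, and variables do not carry over. Pictures are saved under pics/ and viewed, at most 10 in all, crops included, and the job is handed in when it is done.

Besides the shell and the picture viewer there is one more tool, called as name([rows], argument=value, ...), one row to a line, values as JSON. carry_out: Moves the arm, as the interface text tells. Its arguments: {"type":"object","properties":{"commands":{"type":"array"},"claw":{"type":"number"}},"required":["commands"]}

```bash
mkdir -p pics
python3 - <<'E'
from rig import monitor,cams
import cv2,numpy as np
o=monitor.get_obs();print({k:np.round(v,3).tolist() for k,v in o.items()})
for n in("top","side"):
    im,d=cams.get_image(n);cv2.imwrite(f"pics/{n}0.png",im);np.savez(f"{n}0.npz",im=im,d=d)
for n in("top","side","wrist"):print(n,cams.camera_params(n))
E
```

```text
{'t': 0.0, 'qpos': [-74.517, 17.214, 87.181, -0.002, 75.669, -3.815], 'qvel': [-0.003, -0.022, 0.121, 0.045, 0.051, 0.002], 'joint_efforts': [-0.001, -53.181, -35.273, 0.071, 0.024, -0.0], 'eef_pos': [181.689, -518.841, 204.893], 'tool_rot': [[0.944, 0.33, -0.0], [0.33, -0.944, 0.001], [0.0, -0.001, -1.0]], 'wrist_force': [-0.033, 0.389, -0.232], 'torque': [-0.013, 0.014, 0.0], 'finger_force': 0.0, 'opening': 1.0}
top {'vfov': 53.737836496014566, 'cx': 322.95692525091624, 'cy': 197.33935662398284, 'extrinsics': array([[-1.89089968e-02, -9.99815921e-01, -3.25179854e-03,
        -1.21955322e+02],
       [ 9.92270947e-01, -1.91650507e-02,  1.22601261e-01,
        -5.70888911e+02],
       [-1.22641014e-01, -9.08398364e-04,  9.92450682e-01,
        -1.17742992e+03],
       [ 0.00000000e+00,  0.00000000e+00,  0.00000000e+00,
         1.00000000e+00]])}
side {'vfov': 48.33543294779445, 'cx': 319.9698149104855, 'cy': 195.16053862038777, 'extrinsics': array([[ 9.66969382e-01, -2.54122135e-01, -1.98028897e-02,
        -6.02497949e+02],
       [ 1.73932520e-01,  6.01049841e-01,  7.80055490e-01,
        -6.13194253e+01],
       [-1.86326842e-01, -7.57734141e-01,  6.25396897e-01,
        -1.36021914e+03],
       [ 0.00000000e+00,  0.00000000e+00,  0.00000000e+00,
         1.00000000e+00]])}
wrist {'vfov': 58.24589948867687, 'cx': 320.2436904087204, 'cy': 199.20944141223202, 'tool_from_camera': array([[-4.47188784e-04,  9.58628447e-01,  2.84659975e-01,
         8.35888725e+01],
       [ 9.99999887e-01,  3.83599312e-04,  2.79138369e-04,
        -6.36984153e-01],
       [ 1.58394610e-04,  2.84660068e-01, -9.58628510e-01,
        -1.80086690e+02],
       [ 0.00000000e+00,  0.00000000e+00,  0.00000000e+00,
         1.00000000e+00]])}
```

View pics/top0.png

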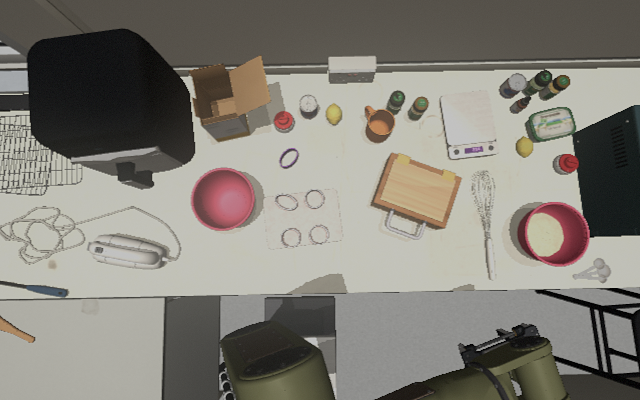

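View pics/side0.png

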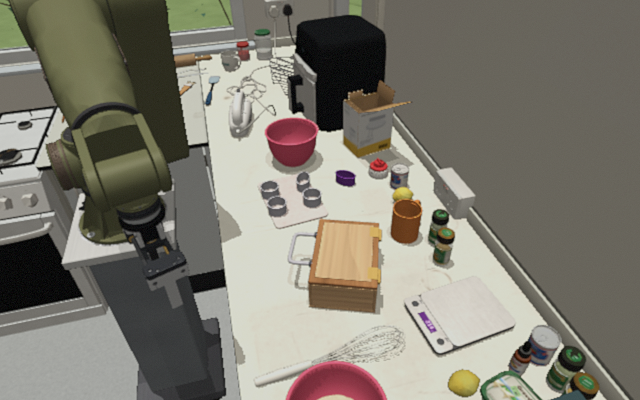

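Top view: the squashed cutter is at about (287,202), with round ones at (315,199), (291,237) and (319,234). The empty bowl is at (223,198) and the case handle bar at about (403,236). The filled red bowl at (553,235) and the purple oval at (289,158) are decoys. The side view agrees.

```bash
cat > h.py <<'E'
import numpy as np,cv2
from rig import monitor,cams
def look(n):
    o=monitor.get_obs();im,d=cams.get_image(n);p=cams.camera_params(n)
    if n=="wrist":
        T=np.eye(4);T[:3,:3]=o["tool_rot"];T[:3,3]=o["eef_pos"];W=T@p["tool_from_camera"]
    else: W=np.linalg.inv(p["extrinsics"])
    return im,d,dict(f=200/np.tan(np.radians(p["vfov"]/2)),cx=p["cx"],cy=p["cy"],W=W)
def ray(c,uv):
    uv=np.atleast_2d(uv).astype(float)
    return np.c_[(uv[:,0]-c["cx"])/c["f"],-(uv[:,1]-c["cy"])/c["f"],-np.ones(len(uv))]@c["W"][:3,:3].T
def plane(c,uv,z):
    r=ray(c,uv);o=c["W"][:3,3];return o+r*((z-o[2])/r[:,2])[:,None]
def cloud(c,d):
    v,u=np.mgrid[:400,:640];r=ray(c,np.c_[u.ravel(),v.ravel()])
    P=c["W"][:3,3]+r*d.reshape(-1,1);P[d.ravel()==0]=np.nan;return P.reshape(400,640,3)
def tri(c1,uv1,c2,uv2):
    a,b=ray(c1,uv1)[0],ray(c2,uv2)[0];o1,o2=c1["W"][:3,3],c2["W"][:3,3]
    s=np.linalg.lstsq(np.c_[a,-b],o2-o1,rcond=None)[0];p,q=o1+s[0]*a,o2+s[1]*b
    return (p+q)/2,np.linalg.norm(p-q)
E
python3 - <<'E'
from h import *
np.set_printoptions(precision=1,suppress=True)
im,d,c=look("top");P=cloud(c,d)
for uv in[(287,202),(315,199),(291,237),(319,234),(303,218),(223,198),(403,236),(420,190),(280,290),(350,170)]:print(uv,P[uv[1],uv[0]],plane(c,uv,40)[0])
ims,ds,cs=look("side")
for a,b in[((287,202),(303,182)),((319,234),(277,206)),((403,237),(292,248))]:print(tri(c,a,cs,b))
# bowl
hsv=cv2.cvtColor(im,cv2.COLOR_BGR2HSV);m=cv2.inRange(hsv,(165,90,60),(180,255,255))+cv2.inRange(hsv,(0,120,60),(4,255,255))
for k in cv2.findContours(m,0,1)[0]:
    if cv2.contourArea(k)>500:
        e=cv2.fitEllipse(k);print(e,plane(c,e[0],119))
Q=P[150:250,180:265].reshape(-1,3);Q=Q[(Q[:,2]>108)&(Q[:,2]<130)];print(len(Q),Q.min(0),Q.max(0))
E
```

```text
(287, 202) [559.  -20.   10.2] [555.6 -22.8  40. ]
(315, 199) [ 567.2 -107.7    6.4] [ 563.2 -108.4   40. ]
(291, 237) [449.8 -31.2   6.2] [449. -34.  40.]
(319, 234) [ 457.3 -118.4    9.1] [ 456.4 -118.8   40. ]
(303, 218) [507.9 -69.4   9.6] [505.7 -71.   40. ]
(223, 198) [575.4 180.6  10.6] [571.7 173.   40. ]
(403, 236) [ 446.3 -379.2    5.3] [ 445.5 -372.3   40. ]
(420, 190) [ 577.2 -416.9   94.6] [ 584.7 -430.4   40. ]
(280, 290) [288.3   4.8  -2.4] [292.8   0.1  40. ]
(350, 170) [ 658.5 -220.5    2.1] [ 651.2 -217.8   40. ]
(array([559.4, -21.5,  24.2]), np.float64(4.065515335828278))
(array([ 457.8, -118.7,   26. ]), np.float64(2.0451294458928406))
(array([ 449.2, -363.5,   87.8]), np.float64(15.284762725132447))
((554.0861206054688, 233.72705078125), (62.071449279785156, 70.8174057006836), 102.10175323486328) [[ 442.1 -782.4  119. ]]
((222.54721069335938, 198.758544921875), (60.856136322021484, 62.73709487915039), 50.24087142944336) [[559.5 154.  119. ]]
561 [470.4  67.  108.1] [706.1 282.2 128.4]
```

carry_out([
  [[0.775, -0.64, -0.13], [0, 0, 0]],
  [[0.775, -0.64, -0.13], [0, 0, 0]],
  [[0.775, -0.64, -0.13], [0, 0, 0]],
  [[0.775, -0.64, -0.13], [0, 0, 0]],
  [[0.775, -0.64, -0.13], [0, 0, 0]],
  [[0.775, -0.64, -0.13], [0, 0, 0]],
  [[0.775, -0.64, -0.13], [0, 0, 0]],
  [[0.775, -0.64, -0.13], [0, 0, 0]],
  [[0.775, -0.64, -0.13], [0, 0, 0]],
  [[0.775, -0.64, -0.13], [0, 0, 0]],
  [[0.775, -0.64, -0.13], [0, 0, 0]],
  [[0.775, -0.64, -0.13], [0, 0, 0]],
  [[0.775, -0.64, -0.13], [0, 0, 0]],
  [[0, 0, 0], [0, 0, -0.177]],
  [[0, 0, 0], [0, 0, -0.177]],
  [[0, 0, 0], [0, 0, -0.177]],
  [[0, 0, 0], [0, 0, -0.177]],
  [[0, 0, 0], [0, 0, -0.177]],
  [[0, 0, 0], [0, 0, -0.177]],
  [[0, 0, 0], [0, 0, -0.177]],
])

```text
t: 2.7
eef_pos: [519.7, 40.0, 289.8]
tool_rot: [[-0.011, 1.0, -0.0], [1.0, 0.011, -0.0], [-0.0, -0.0, -1.0]]
wrist_force: [-0.3, 0.7, 0.8]
opening: 0.999
finger_force: 0.0
```

carry_out([
  [[0, 0, 0], [0, 0, 0]],
  [[0, 0, 0], [0, 0, 0]],
  [[0, 0, 0], [0, 0, 0]],
])

```text
t: 3.08
eef_pos: [519.7, 40.0, 289.9]
tool_rot: [[-0.003, 1.0, -0.0], [1.0, 0.003, 0.0], [0.0, -0.0, -1.0]]
wrist_force: [-0.1, 0.0, 0.6]
opening: 1.0
finger_force: 0.0
```

Run:
```python
from h import *
o=monitor.get_obs();print(o["t"],np.round(o["eef_pos"],1),np.round(o["tool_rot"],3).tolist(),np.round(o["qpos"],1))
im,d,c=look("wrist");np.savez("w1.npz",im=im,d=d,c=c);cv2.imwrite("pics/w1.png",im)
```

```text
3.075 [519.7  40.  289.9] [[-0.003, 1.0, -0.0], [1.0, 0.003, 0.0], [0.0, -0.0, -1.0]] [ 0.4 10.5 84.2  0.  85.3  0.2]
```

View pics/w1.png

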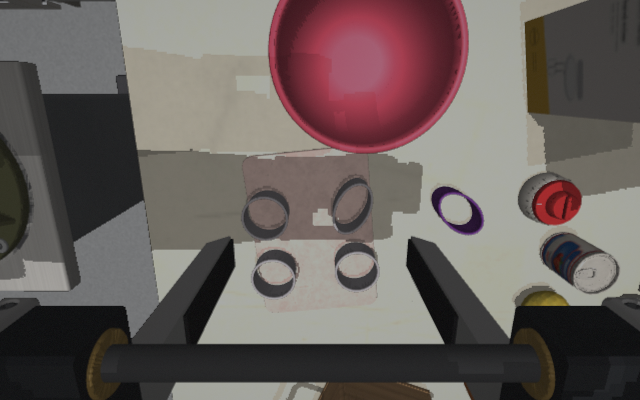

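Wrist view: the oval cutter is at (352,203), round ones at (265,214), (274,272) and (356,265), and the bowl rim spans (269..467) around (368,50).

```bash
cat > cut.py <<'E'
from h import *
np.set_printoptions(precision=1,suppress=True)
def fit(n,boxes,zr=(33,52)):
    im,d,c=look(n);P=cloud(c,d)
    for x,y in boxes:
        m=(abs(P[...,0]-x)<48)&(abs(P[...,1]-y)<44)&(P[...,2]>zr[0])&(P[...,2]<zr[1])
        Q=P[m]
        if len(Q)<20: print("few",len(Q));continue
        h=np.percentile(Q[:,2],[50,90,97])
        T=P[m&(P[...,2]>h[1]-8)]
        e=cv2.minAreaRect(T[:,:2].astype(np.float32));print(len(Q),"z",h,"rect",np.round(e[0],1),np.round(e[1],1),round(e[2],1))
    return im,d,c,P
E
python3 - <<'E'
from cut import *
B=[(558,-21),(565,-108),(450,-33),(457,-118)]
for n in("wrist","top"):
    im,d,c,P=fit(n,B)
    Q=P[(abs(P[...,0]-560)<105)&(abs(P[...,1]-158)<105)&(P[...,2]>110)&(P[...,2]<130)];e=cv2.minEnclosingCircle(Q[:,:2].astype(np.float32)) if len(Q) else 0;print("bowl",len(Q),e,np.percentile(Q[:,2],[50,97]))
    Q=P[(abs(P[...,0]-560)<40)&(abs(P[...,1]-158)<40)];print(np.nanpercentile(Q[:,2],[2,20,50]))
E
```

```text
445 z [43.3 44.6 45.2] rect [559.7 -15.5] [71.  44.3] 63.9
498 z [42.8 44.5 45. ] rect [ 568.6 -102.4] [58.2 57.5] 2.4
478 z [43.  44.4 45.1] rect [449.3 -28.9] [58.2 58.1] 1.2
515 z [42.7 44.3 45.1] rect [ 457.5 -114. ] [58.1 58.7] 73.7
bowl 3733 ((563.313232421875, 157.96539306640625), 91.67942810058594) [119.1 121. ]
[5.8 7.1 8. ]
57 z [41.2 44.9 46.7] rect [557.4 -16.3] [69.2 43.5] 69.3
61 z [41.9 44.  45.5] rect [ 566.1 -103.8] [58.3 55.9] 87.2
61 z [42.3 44.9 47.2] rect [446.8 -28.9] [55.7 57.2] 44.0
63 z [42.9 45.5 47. ] rect [ 454.6 -114.8] [56.8 57.7] 62.7
bowl 86 ((560.15869140625, 163.9532928466797), 90.03216552734375) [117.9 121.2]
nan
  return np.nanmean(a, axis, out=out, keepdims=keepdims)
```

carry_out([
  [[-0.557, 0.393, 0], [0, 0, 0.114]],
  [[0, 0, 0], [0, 0, 0]],
  [[0, 0, 0], [0, 0, -0.114]],
  [[-0.557, 0.393, 0], [0, 0, 0]],
  [[0, 0, 0.5], [0, 0, 0.152]],
  [[0, 0, 0.8], [0, 0, 0.152]],
  [[0, 0, 0.8], [0, 0, 0.152]],
  [[0, 0, 0.8], [0, 0, 0]],
  [[0, 0, 0.8], [0, 0, 0]],
  [[0, 0, 0], [0, 0, 0]],
  [[0, 0, 0], [0, 0, 0]],
  [[0, 0, 0], [0, 0, 0]],
], claw=0.85)

```text
t: 4.72
eef_pos: [560.1, -15.4, 106.8]
tool_rot: [[0.436, 0.9, 0.003], [0.9, -0.436, -0.0], [0.001, 0.003, -1.0]]
wrist_force: [-0.6, 0.0, -0.4]
opening: 0.854
finger_force: 0.0
```

Run:
```python
from cut import *
o=monitor.get_obs();R=np.array(o["tool_rot"])
im,d,c,P=fit("wrist",[(559,-16),(568,-102)])
cv2.imwrite("pics/w2.png",im);print(o["eef_pos"],R[:,1],np.degrees(np.arctan2(R[1,0],R[0,0])))
```

```text
1250 z [43.3 44.4 44.8] rect [559.8 -15.4] [70.4 44.6] 65.6
1331 z [42.1 44.  44.5] rect [ 564.6 -102.3] [59.2 51.4] 87.7
[560.1 -15.4 106.8] [ 0.9 -0.4  0. ] 64.17453501806375
```

View pics/w2.png

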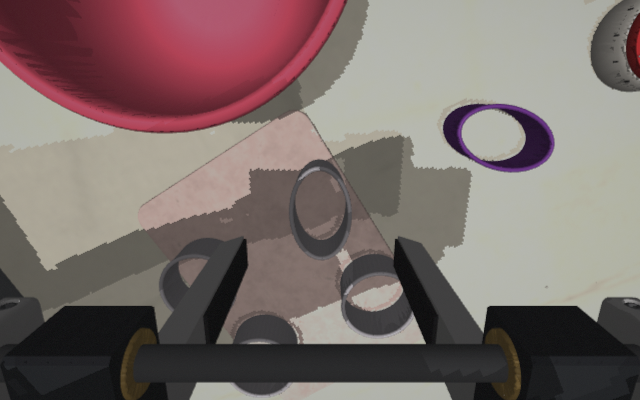

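Wrist view: the oval at (320,208) is centred between the fingers with its long axis across the closing line, and the rounds are clear of both fingers. I'll go down and grip it.

carry_out([
  [[0, 0, 0.5], [0, 0, 0]],
  [[0, 0, 0.5], [0, 0, 0]],
  [[0, 0, 0.5], [0, 0, 0]],
  [[0, 0, 0.33], [0, 0, 0]],
  [[0, 0, 0], [0, 0, 0]],
  [[0, 0, 0], [0, 0, 0]],
])

```text
t: 5.52
eef_pos: [559.9, -15.5, 14.5]
tool_rot: [[0.436, 0.9, 0.001], [0.9, -0.436, -0.0], [0.001, 0.001, -1.0]]
wrist_force: [-0.2, -0.1, 1.0]
opening: 0.848
finger_force: 0.0
```

carry_out([
  [[0, 0, 0], [0, 0, 0]],
  [[0, 0, 0], [0, 0, 0]],
  [[0, 0, 0], [0, 0, 0]],
  [[0, 0, 0], [0, 0, 0]],
  [[0, 0, 0], [0, 0, 0]],
  [[0, 0, 0], [0, 0, 0]],
  [[0, 0, 0], [0, 0, 0]],
  [[0, 0, 0], [0, 0, 0]],
], claw=0.2)

```text
t: 6.52
eef_pos: [559.3, -15.5, 13.5]
tool_rot: [[0.436, 0.9, 0.0], [0.9, -0.436, -0.0], [-0.0, 0.0, -1.0]]
wrist_force: [-0.3, -0.1, 1.9]
opening: 0.462
finger_force: 30.0
```

carry_out([
  [[0, 0, -0.4], [0, 0, 0]],
  [[0, 0, -0.8], [0, 0, 0]],
  [[0, 0, -0.8], [0, 0, 0]],
  [[0, 0, -0.8], [0, 0, 0]],
  [[0, 0, -0.8], [0, 0, 0]],
  [[0.632, -0.295, 0], [0, 0, 0]],
  [[0.632, -0.295, 0], [0, 0, 0]],
  [[0.632, -0.295, 0], [0, 0, 0]],
  [[0.632, -0.295, 0], [0, 0, 0]],
  [[0.632, -0.295, 0], [0, 0, 0]],
  [[0, 0, 0], [0, 0, 0]],
  [[0, 0, 0], [0, 0, 0]],
  [[0, 0, 0], [0, 0, 0]],
])

```text
t: 8.15
eef_pos: [561.9, 157.9, 193.4]
tool_rot: [[0.437, 0.9, -0.0], [0.9, -0.437, -0.0], [-0.0, -0.0, -1.0]]
wrist_force: [-0.2, -0.4, 0.1]
opening: 0.463
finger_force: 30.0
```

Run:
```python
from cut import *
o=monitor.get_obs();print(o["eef_pos"],o["opening"],o["finger_force"])
for n in("wrist",):
    im,d,c,P=fit(n,[(568,-102),(449,-29),(457,-114)])
    Q=P[(abs(P[...,0]-560)<105)&(abs(P[...,1]-158)<105)&(P[...,2]>110)&(P[...,2]<130)];print("bowl",len(Q),cv2.minEnclosingCircle(Q[:,:2].astype(np.float32)))
cv2.imwrite("pics/w3.png",im)
```

```text
[561.9 157.9 193.4] 0.46290072827056516 29.999796696488374
few 0
316 z [40.3 43.8 44.4] rect [440.  -47.7] [15.6 49.8] 65.1
27 z [33.8 35.1 35.6] rect [470.  -89.4] [ 2.5 19. ] 62.8
bowl 6483 ((562.8748168945312, 157.6154022216797), 91.71094512939453)
```

View pics/w3.png

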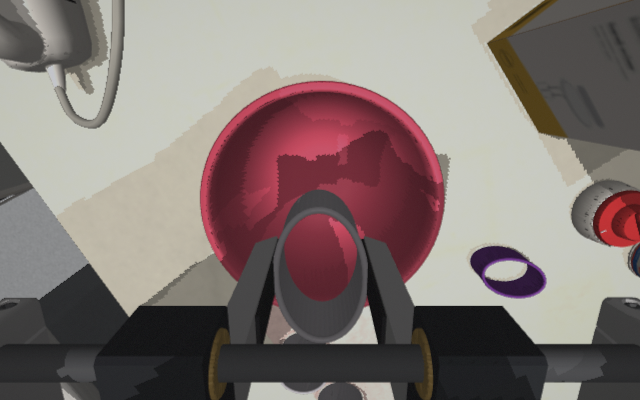

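The cutter is held upright at (320,275) and the TCP is within 1 mm of the bowl axis (rim circle 563,158, radius 92). I'll lower it and release.

carry_out([
  [[0, 0, 0.5], [0, 0, 0]],
  [[0, 0, 0.5], [0, 0, 0]],
  [[0, 0, 0.5], [0, 0, 0]],
  [[0, 0, 0.5], [0, 0, 0]],
  [[0, 0, 0.4], [0, 0, 0]],
  [[0, 0, 0.3], [0, 0, 0]],
  [[0, 0, 0], [0, 0, 0]],
  [[0, 0, 0], [0, 0, 0]],
])

```text
t: 9.2
eef_pos: [562.3, 158.8, 59.3]
tool_rot: [[0.436, 0.9, 0.001], [0.9, -0.436, 0.0], [0.001, 0.001, -1.0]]
wrist_force: [0.6, 0.5, -0.6]
opening: 0.462
finger_force: 30.0
```

carry_out([
  [[0, 0, 0], [0, 0, 0]],
  [[0, 0, 0], [0, 0, 0]],
  [[0, 0, 0], [0, 0, 0]],
  [[0, 0, 0], [0, 0, 0]],
  [[0, 0, 0], [0, 0, 0]],
  [[0, 0, 0], [0, 0, 0]],
], claw=0.62)

```text
t: 9.95
eef_pos: [561.8, 158.8, 58.4]
tool_rot: [[0.436, 0.9, -0.0], [0.9, -0.436, 0.0], [0.0, -0.0, -1.0]]
wrist_force: [0.8, 0.6, -1.2]
opening: 0.62
finger_force: 0.0
```

carry_out([
  [[0, 0, -0.3], [0, 0, 0]],
  [[0, 0, -0.7], [0, 0, 0]],
  [[0, 0, -0.8], [0, 0, 0]],
  [[0, 0, -0.8], [0, 0, 0]],
  [[0, 0, -0.8], [0, 0, 0]],
  [[0, 0, -0.8], [0, 0, 0]],
  [[-0.5, 0, 0], [0, 0, 0]],
  [[-0.5, 0, 0], [0, 0, 0]],
  [[0, 0, 0], [0, 0, 0]],
  [[0, 0, 0], [0, 0, 0]],
])

```text
t: 11.2
eef_pos: [540.2, 114.2, 269.1]
tool_rot: [[0.436, 0.9, 0.001], [0.9, -0.436, 0.0], [0.001, 0.001, -1.0]]
wrist_force: [-0.8, -0.5, -0.3]
opening: 0.622
finger_force: 0.0
```

Run:
```python
from cut import *
o=monitor.get_obs();print(o["t"],o["eef_pos"],o["qpos"])
im,d,c,P=fit("wrist",[(449,-29)])
Q=P[(abs(P[...,0]-560)<110)&(abs(P[...,1]-158)<110)&(P[...,2]>110)&(P[...,2]<130)];print("bowl",len(Q),cv2.minEnclosingCircle(Q[:,:2].astype(np.float32)))
hsv=cv2.cvtColor(im,cv2.COLOR_BGR2HSV)
M=(hsv[...,1]<90)&(np.hypot(P[...,0]-563,P[...,1]-158)<75)&(P[...,2]<100);Q=P[M];print(len(Q),Q.mean(0),Q.min(0),Q.max(0))
cv2.imwrite("pics/w4.png",im)
```

```text
11.2 [540.2 114.2 269.1] [ 8.1 15.1 81.3  0.  83.5 34. ]
563 z [42.5 44.3 44.9] rect [449.4 -28.2] [58.2 58.5] 46.2
bowl 5967 ((562.9937744140625, 157.6984405517578), 91.73530578613281)
598 [562.3 155.6  35.5] [535.1 125.7   5.6] [589.4 192.9  44.9]
```

View pics/w4.png

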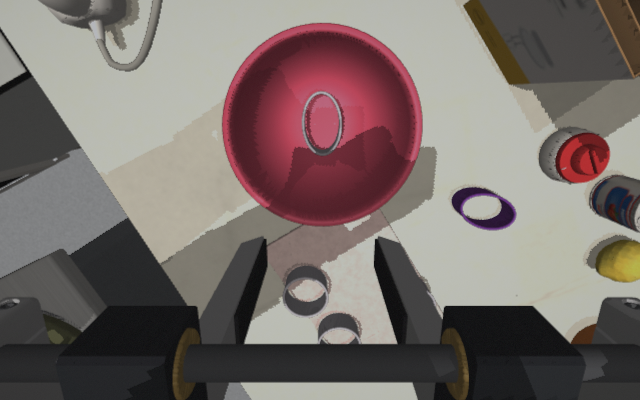

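Wrist view: the oval cutter stands on the bowl floor at (322,123), the bowl has not moved, and the visible rounds are in place. Next is the case.

```bash
cat > lid.py <<'E'
from cut import *
def lid(n):
    im,d,c=look(n);P=cloud(c,d)
    near=(np.hypot(P[...,0]-540,P[...,1]+400)<230)
    L=near&(P[...,2]>88)&(P[...,2]<104)
    hsv=cv2.cvtColor(im,cv2.COLOR_BGR2HSV)
    W=L&(hsv[...,1]>60);G=near&(P[...,2]>78)&(P[...,2]<105)&(hsv[...,1]<50)
    for k,m in(("wood",W),("grey",G)):
        m=m.astype(np.uint8); nl,lb,st,_=cv2.connectedComponentsWithStats(m)
        if nl<2:continue
        i=1+st[1:,4].argmax();Q=P[lb==i];e=cv2.minAreaRect(Q[:,:2].astype(np.float32))
        print(n,k,len(Q),"zmed",np.percentile(Q[:,2],[10,50,90]),np.round(e[0],1),np.round(e[1],1),round(e[2],1),cv2.boxPoints(e).tolist())
    return im,d,c,P,G
E
python3 - <<'E'
from lid import *
im,d,c,P,G=lid("top")
E
```

```text
top wood 4074 zmed [92.8 95.7 98.6] [ 581.3 -410.1] [220.3 167.2] 68.4 [[463.0282287597656, -481.69732666015625], [618.4077758789062, -543.3582153320312], [699.67041015625, -338.584228515625], [544.2908325195312, -276.92333984375]]
top grey 252 zmed [90.6 93.4 96.8] [ 476.7 -369.6] [113.3  61.9] 68.8 [[427.3074951171875, -411.15838623046875], [485.0218505859375, -433.5689697265625], [526.0279541015625, -327.96539306640625], [468.3135986328125, -305.5548095703125]]
```

carry_out([
  [[-0.845, 0.233, 0], [0, 0, 0]],
  [[-0.845, 0.233, 0], [0, 0, 0]],
  [[-0.845, 0.233, 0], [0, 0, 0]],
  [[-0.845, 0.233, 0], [0, 0, 0]],
  [[-0.845, 0.233, 0], [0, 0, 0]],
  [[-0.845, 0.233, 0], [0, 0, 0]],
  [[-0.845, 0.233, 0], [0, 0, 0]],
  [[-0.845, 0.233, 0], [0, 0, 0]],
  [[-0.845, 0.233, 0], [0, 0, 0]],
  [[-0.845, 0.233, 0], [0, 0, 0]],
  [[-0.845, 0.233, 0], [0, 0, -0.077]],
  [[0, 0, 0], [0, 0, 0]],
  [[0, 0, 0], [0, 0, 0]],
  [[0, 0, 0], [0, 0, 0]],
], claw=0.62)

```text
t: 13.05
eef_pos: [453.3, -359.3, 268.6]
tool_rot: [[0.364, 0.931, 0.0], [0.931, -0.364, -0.0], [0.0, 0.0, -1.0]]
wrist_force: [-0.4, 0.2, -0.1]
opening: 0.625
finger_force: 0.0
```

Run:
```python
from lid import *
o=monitor.get_obs();R=np.array(o["tool_rot"]);p=o["eef_pos"];print(o["t"],p,np.degrees(np.arctan2(R[1,0],R[0,0])),o["qpos"])
im,d,c,P,G=lid("wrist");cv2.imwrite("pics/w5.png",im)
# bar points: in tool axes
q=(P-p)@R[:,:2]
m=G&(abs(q[...,0])<30)&(abs(q[...,1])<25)
Q=P[m];print(len(Q),Q.mean(0),Q[:,2].max())
v=cv2.fitLine(Q[:,:2].astype(np.float32),cv2.DIST_HUBER,0,.01,.01).ravel();print("line",v,np.degrees(np.arctan2(v[1],v[0])));t=q[m];print("tool y of bar",np.median(t[:,1]),t[:,1].min(),t[:,1].max())
g=q[G];print("grey tool-x ext",np.percentile(g[:,0],[0.5,99.5]))
```

```text
13.05 [ 453.3 -359.3  268.6] 68.62555013901044 [-42.   18.7  76.9   0.   84.5 -20.7]
wrist wood 32821 zmed [95.5 97.1 98.2] [ 582.8 -409. ] [219.1 171.9] 68.6 [[462.8033142089844, -479.6972961425781], [622.8758544921875, -542.3479614257812], [702.7186279296875, -338.3494567871094], [542.6461181640625, -275.69879150390625]]
wrist grey 1993 zmed [92.9 95.1 96.7] [ 480.8 -367.2] [113.7  62. ] 68.4 [[431.0142517089844, -408.7106018066406], [488.7004089355469, -431.5275573730469], [530.5244140625, -325.7875671386719], [472.8382263183594, -302.9706115722656]]
577 [ 455.5 -359.5   94.8] 97.54060221316303
line [   0.4    0.9  455.8 -359.5] 68.95131
tool y of bar 2.4805523123608277 -2.595287919936354 6.792713127733562
grey tool-x ext [-54.1  59.2]
```

View pics/w5.png

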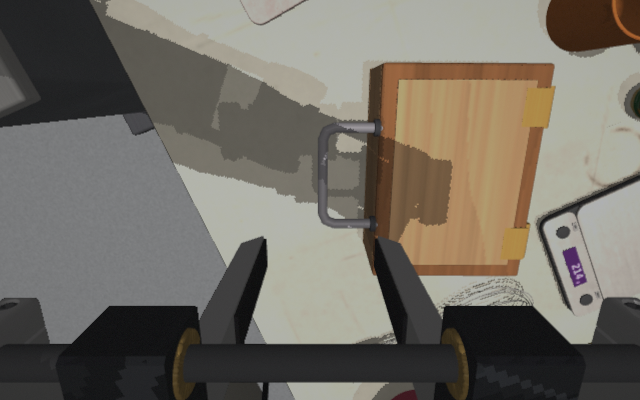

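Wrist view: bar at (322,177) running along the image vertical, with a free gap to the case front at about x=370. The bar lies at tool offset (2.5, 2.3) mm, about 90 mm high, parallel to tool x. I'll go down over it.

carry_out([
  [[0.05, 0.045, 0.4], [0, 0, 0]],
  [[0, 0, 0.8], [0, 0, 0]],
  [[0, 0, 0.8], [0, 0, 0]],
  [[0, 0, 0.7], [0, 0, 0]],
  [[0, 0, 0.5], [0, 0, 0]],
  [[0, 0, 0.4], [0, 0, 0]],
  [[0, 0, 0.35], [0, 0, 0]],
  [[0, 0, 0], [0, 0, 0]],
  [[0, 0, 0], [0, 0, 0]],
], claw=0.45)

```text
t: 14.22
eef_pos: [456.2, -358.9, 71.8]
tool_rot: [[0.365, 0.931, 0.001], [0.931, -0.365, -0.001], [-0.0, 0.001, -1.0]]
wrist_force: [0.6, -0.6, -0.0]
opening: 0.449
finger_force: 0.0
```

carry_out([
  [[0, 0, 0], [0, 0, 0]],
  [[0, 0, 0], [0, 0, 0]],
  [[0, 0, 0], [0, 0, 0]],
  [[0, 0, 0], [0, 0, 0]],
  [[0, 0, 0], [0, 0, 0]],
  [[0, 0, 0], [0, 0, 0]],
  [[0, 0, 0], [0, 0, 0]],
  [[0, 0, 0], [0, 0, 0]],
], claw=0.0)

```text
t: 15.22
eef_pos: [455.8, -358.8, 71.0]
tool_rot: [[0.365, 0.931, -0.0], [0.931, -0.365, -0.0], [-0.0, -0.0, -1.0]]
wrist_force: [-1.9, 1.3, 3.0]
opening: 0.101
finger_force: 30.0
```

The bar is held (opening 0.10 is about 9.5 mm). I'll raise it along the arc.

carry_out([
  [[0, 0.01, -0.168], [0, 0, 0]],
  [[0, 0.011, -0.169], [0, 0, 0]],
  [[0, 0.022, -0.167], [0, 0, 0]],
  [[0, 0.025, -0.167], [0, 0, 0]],
  [[0, 0.035, -0.165], [0, 0, 0]],
  [[0, 0.039, -0.165], [0, 0, 0]],
  [[0, 0.048, -0.162], [0, 0, 0]],
  [[0, 0.051, -0.161], [0, 0, 0]],
  [[0, 0.06, -0.158], [0, 0, 0]],
  [[0, 0.064, -0.156], [0, 0, 0]],
])

```text
t: 16.48
eef_pos: [472.3, -365.3, 153.4]
tool_rot: [[0.365, 0.931, -0.002], [0.931, -0.365, 0.001], [0.0, -0.002, -1.0]]
wrist_force: [-8.0, 0.7, -0.8]
opening: 0.096
finger_force: 30.0
```

carry_out([
  [[0, 0.072, -0.153], [0, 0, 0]],
  [[0, 0.076, -0.15], [0, 0, 0]],
  [[0, 0.084, -0.147], [0, 0, 0]],
  [[0, 0.088, -0.144], [0, 0, 0]],
  [[0, 0.095, -0.14], [0, 0, 0]],
  [[0, 0.099, -0.136], [0, 0, 0]],
  [[0, 0.106, -0.132], [0, 0, 0]],
  [[0, 0.109, -0.128], [0, 0, 0]],
  [[0, 0.116, -0.123], [0, 0, 0]],
  [[0, 0.119, -0.12], [0, 0, 0]],
  [[0, 0, 0], [0, 0, 0]],
  [[0, 0, 0], [0, 0, 0]],
  [[0, 0, 0], [0, 0, 0]],
  [[0, 0, 0], [0, 0, 0]],
])

```text
t: 18.23
eef_pos: [516.8, -383.0, 224.1]
tool_rot: [[0.366, 0.931, -0.001], [0.931, -0.366, -0.001], [-0.001, -0.0, -1.0]]
wrist_force: [-16.0, 5.9, 15.0]
opening: 0.094
finger_force: 30.0
```

Run:
```python
from cut import *
o=monitor.get_obs();print(o["t"],o["eef_pos"],o["opening"],o["finger_force"],o["wrist_force"])
im,d,c=look("side");cv2.imwrite("pics/s6.png",im);P=cloud(c,d)
hsv=cv2.cvtColor(im,cv2.COLOR_BGR2HSV)
h=np.array([452.5+215*.931+3,-359.3-215*.365]);ax=np.array([.931,-.365])
a=(P[...,:2]-h)@ax;b=(P[...,:2]-h)@[.365,.931]
m=(a>-150)&(a<-15)&(abs(b)<105)&(P[...,2]>105)&(P[...,2]<300)&(hsv[...,1]>60)
n,l,st,_=cv2.connectedComponentsWithStats(m.astype(np.uint8));k=l==1+st[1:,4].argmax()
v=cv2.fitLine(np.c_[a[k],P[k][:,2]].astype(np.float32),cv2.DIST_HUBER,0,.01,.01).ravel();print(k.sum(),v,"lid deg",np.degrees(np.arctan2(-v[1],v[0])))
imt,dt,ct,Pt=fit("top",[(568,-102),(449,-29),(457,-114)])
```

```text
18.225 [ 516.8 -383.   224.1] 0.09415797690948963 30.00811278820038 [-16.    5.9  15. ]
2516 [  0.7  -0.7 -61.8 160. ] lid deg 44.231712
61 z [41.8 43.9 45.1] rect [ 566.3 -103.9] [58.1 55.9] 89.5
62 z [41.9 44.7 46.1] rect [446.8 -28.8] [55.8 57.5] 44.7
63 z [42.6 44.6 46.9] rect [ 454.3 -114.5] [56.5 58.1] 25.3
```

View pics/s6.png

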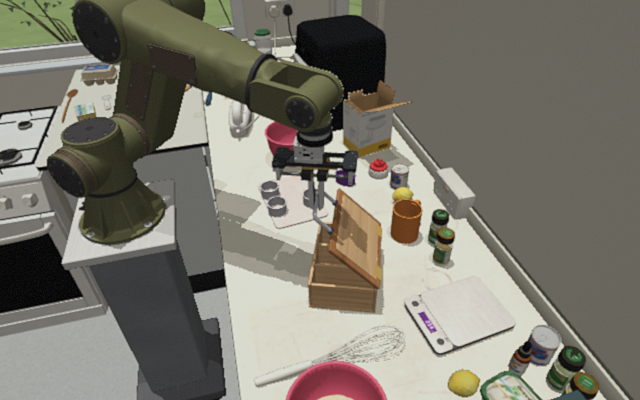

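The side view shows the lid held up by its handle at about 44° (lid around (358,235)). The rounds are where they started. I'm handing in.

Run:
```python
from rig import monitor,ticket
o=monitor.get_obs();print(o["t"],o["eef_pos"],o["qvel"]);print(ticket.finish_job())
```

```text
18.325 [ 516.77778721 -383.01084387  224.0697752 ] [-0.00113746  0.00690694 -0.05398738  0.04839973 -0.07440678  0.01134366]
the job is handed in; nothing more can be done
None
```

I handed the job in at 18.3 s (no verdict came back): the squashed cutter is in the red bowl, the gripper holds the lid at a measured 44°, and the three round cutters measured where they started.

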